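# Close the open specimen jar and count it

## Robot

A 6-joint arm with a two-finger parallel gripper is mounted at the origin on the work surface. World frame = base frame: x ahead of the robot, y to its left, z up, the work surface at z = 0. Lengths are in m, angles in rad, forces in N, time in s.
With the tool pointing down it reaches from about 0.325 to 0.75 m from the base axis. Payload 7.6 kg.
Tool frame: the origin (TCP) lies midway between the tips of the shut fingers; the grasp point (between the pads) lies 19 mm behind it; z points along the fingers, y is the line along which they close (so a half turn about z gives the same grasp; the last joint's range is limited). The gripper opens to 85 mm and grips with 20 to 120 N. Pads are 22 mm wide; open, the fingers measure 114 mm over their backs; the gripper's body (76 mm by 85 mm) begins 54 mm behind the grasp point. The pads swing forward as they close: fully open they stand 13 mm farther back than shut.
Start: joints at [1.123, 0.052, 1.401, -0, 1.689, -0.07], TCP at [0.194, 0.488, 0.231] pointing down, gripper open.
Joint ranges: [-2.9, 2.9], [-0.91, 2.17], [0.12, 2.37], [-1.06, 4.2], [0.26, 2.73], [-2.93, 2.93]. Speed limits (rad/s): [2.57, 2.57, 3.01, 3.14, 3.14, 3.14].

## Interface

Orientations are given as a rotation vector (axis times angle).
In Python, from workcell import robot gives the robot as it stands.
- The arm moves only by the tool send_rows, never from a script. Its argument "targets" is a list that holds one entry, the list of rows, each a list of 7 numbers: the turn, a rotation vector about the tool's x, y, z in rad, then the shift along the tool's x, y, z in m, then the finger opening in m, from 0 to 0.0854. A call has 1 to 8 rows; each row is the pose to reach, as a shift and turn from the pose commanded when the call began, along the tool's axes at that moment; what a row does not reach only later rows make up. A row lasts 1/10 s, in which the tool goes at most 50 mm and 8.59 degrees, less where a joint would pass 70% of its speed; a pose out of reach is approached as far as the arm can. A call with a gripper value outside its range is refused whole. The fingers move at their own pace and stop on an object; the grip force is fixed at half the most. Time passes only in rows, so rows that repeat a pose let the fingers close. It gives the time, the measured TCP pose, the force, the opening and the grip force at its end, in the units of the state.
- robot.state(): the state, without advancing time (a new reading comes with each control period).
- robot.capture(name): name is "scene" or "top"; returns the picture (400x640x3 uint8, blue, green, red); there is no depth.
- robot.camera_info(name): a dict with "K" (3x3 intrinsics, pixels), "k1" (the pictures are not rectified: a ray, as slopes to the right and down, at radius r is drawn at 1 + k1 r^2 times it, then the intrinsics apply), "T" (4x4, takes a point from camera to world coordinates). Camera axes: x right, y up, looking along -z (the intrinsics and any distortion apply to the point x, -y, -z); pixel columns grow to the right and rows downward; lengths in m; the calibration is good to about 2 mm. A picture is of the moment at which its call begins. camera_info takes no time and is no camera call.
- robot.sign_off(): hands the job in; it is judged then, once.
The state is a dict: "clock": time; "q": joint angles; "qd": joint speeds; "effort": joint torques, N m; "tcp_pos": TCP position; "orientation": TCP orientation; "wrist_force": force on the tool from outside, world axes, zero at the start; "moment": the same for the moment, N m; "grip_width": finger opening in m; "finger_force": force on a finger pad.
Only numpy, scipy, OpenCV 4.12 (cv2) and the standard library are available. Lean on these libraries where they do the work, as an engineer would, in place of code of your own. Each camera call takes 0.05 s, during which the arm holds its last target. There are 200 camera calls.

## Task

One specimen jar in the tray has its snap lid standing proud: press that lid gently straight down with the fingertips until it is fully home like the others, without lifting the jar out of its place and without touching the other jars. Then count it on the tally counter: press the long bar key all the way down and let it come back up, leaving the round and square keys alone. Disturb nothing else on the bench and finish with the hand clear.

Things in the scene. Friction and masses are not known exactly. Their poses are not given: they have to be found in the camera images.
- tray: Fixed aluminium tray, 160 (x) x 240 (y) x 30 mm high, 5 mm walls and floor, with 2 x 3 compartments about 73 mm square; five jars stand loose in it, one each, and one compartment is empty. Origin at the centre of its underside, z up.
- jar_open: The specimen jar whose snap lid is not home: glass, 52 mm diameter, its rim shoulder 58 mm above its underside; stands loose in a compartment, 170 g. Origin at the centre of its underside, z up.
- lid_top (a point): Centre of the flat top of that jar's white lid (56 mm diameter, 14 mm thick, same lid as on the others). The lid stands 9 to 12 mm higher than the closed ones; pressed home its top is 72 mm above the jar's underside. z up.
- lid (a joint): How far that lid has been pushed down, in m: starts between 0 and 0.003, 0.012 is fully home (hard stop). It slides down against about 5 N of friction and stays where it is left.
- jar_a: Closed specimen jar, same as the others but with its lid already home: glass, 52 mm diameter, white lid 56 mm diameter and 14 mm thick, total height 72 mm. Origin at the centre of its underside, z up. Not to be touched.
- jar_b: Closed specimen jar, same as the others but with its lid already home: glass, 52 mm diameter, white lid 56 mm diameter and 14 mm thick, total height 72 mm. Origin at the centre of its underside, z up. Not to be touched.
- jar_c: Closed specimen jar, same as the others but with its lid already home: glass, 52 mm diameter, white lid 56 mm diameter and 14 mm thick, total height 72 mm. Origin at the centre of its underside, z up. Not to be touched.
- jar_d: Closed specimen jar, same as the others but with its lid already home: glass, 52 mm diameter, white lid 56 mm diameter and 14 mm thick, total height 72 mm. Origin at the centre of its underside, z up. Not to be touched.
- counter: Fixed grey desktop tally counter, 100 (x) x 170 (y) mm, top face 36 mm high, with a black display strip 44 mm high along its far (+x) edge and three white keys in a row along y on the near half of the top, 10 mm proud of it. Origin at the centre of its underside; x away from the user, y along the row, z up.
- bar_key_top (a point): Centre of the top of the long bar key, the count key: 24 (x) x 60 (y) mm, its top 46 mm above the table when up. Axes as the counter's.
- bar_key (a joint): How far the bar key is pressed, in m: 0 up, 0.006 fully down. Springs back; about 1.6 N to start, 4 N fully down.
- round_key (a joint): How far the round key (20 mm diameter, centre 64 mm from the bar key's centre towards the counter's -y) is pressed, 0 to 0.006 m, same spring. Not to be pressed.
- square_key (a joint): How far the square key (18 x 18 mm, centre 100 mm from the bar key's centre towards the counter's -y) is pressed, 0 to 0.006 m, same spring. Not to be pressed.
- reagent: Loose glass bottle, 48 mm diameter, 100 mm high, standing between tray and counter. Origin under its centre. Leave it.
- dishes: Loose stack of dishes, 91 mm diameter, 42 mm high, at the far side. Origin under its centre. Leave it.
- beaker: Loose glass beaker, 70 mm rim diameter, 90 mm high, at the far side. Origin under its centre. Leave it.
- forceps: Loose steel forceps lying along their x, about 150 mm long, 6 mm high, at the near side. Origin at the underside, about half-way along. Leave them.

How it is judged:
By the outcome, as a careful person would: the job done as asked, in the order asked, and still so for the second after the job is handed in, with the robot touching nothing.
It also fails if it takes over 48 s, if anything falls off the work surface, if the arm or the gripper's body presses on something with over 40 N, if the wrist force passes 120 N, or if a joint passes its speed limit or range.

## Working session

There is one attempt and no reset: what is moved stays moved. The work goes in short steps, Python scripts to look and compute and a tool call to move; the robot and the scene stay as the last step left them, time stands still between calls to the robot, and variables do not carry over. Pictures are saved under pics/ and viewed, at most 10 in all, crops included, and the job is handed in when it is done.

Besides the shell and the picture viewer there is one more tool, called after ">>>" as name([rows], argument=value, ...), one row to a line, values as JSON. send_rows: Moves the arm, as the interface text tells. Its arguments: {"type":"object","properties":{"targets":{"type":"array"}},"required":["targets"]}

```bash
mkdir -p pics; python3 - <<'E'
from workcell import robot
import cv2
for n in("scene","top"):
    cv2.imwrite(f"pics/{n}0.png",robot.capture(n)); c=robot.camera_info(n); print(c)
print(robot.state())
E
```

```text
{'K': array([[474.69642302,   0.        , 314.60663743],
       [  0.        , 474.69642302, 202.09968282],
       [  0.        ,   0.        ,   1.        ]]), 'k1': -0.0681938503991586, 'T': array([[ 0.78159439, -0.4324904 ,  0.44951336,  0.98292538],
       [ 0.62377715,  0.54594352, -0.55932794, -0.58503149],
       [-0.00350494,  0.71756374,  0.69648402,  0.80947879],
       [ 0.        ,  0.        ,  0.        ,  1.        ]])}
{'K': array([[434.07491596,   0.        , 326.2555092 ],
       [  0.        , 434.07491596, 198.92753901],
       [  0.        ,   0.        ,   1.        ]]), 'k1': -0.040190702673091376, 'T': array([[-1.01122616e-03,  9.93920056e-01, -1.10099497e-01,
         3.97768775e-01],
       [-9.99870635e-01, -2.77235074e-03, -1.58438478e-02,
        -1.14106523e-02],
       [-1.60527525e-02,  1.10069232e-01,  9.93794281e-01,
         1.12410000e+00],
       [ 0.00000000e+00,  0.00000000e+00,  0.00000000e+00,
         1.00000000e+00]])}
{'clock': 0.1, 'q': array([ 1.12269993e+00,  5.27442726e-02,  1.40159654e+00, -1.32404407e-05,
        1.68862254e+00, -7.02749290e-02]), 'qd': array([-5.99404493e-04, -2.12475282e-03, -1.93448692e-03,  1.91624588e-03,
       -1.60704553e-03,  9.66801535e-05]), 'effort': array([ 9.27256333e-04, -3.82576060e+01, -3.60989714e+01, -3.04889750e-05,
        4.63998455e-03,  7.99205054e-06]), 'tcp_pos': array([0.19352454, 0.48774272, 0.23058555]), 'orientation': array([-5.89895583e-01, -3.08536804e+00,  2.08625555e-03]), 'wrist_force': array([-0.30010312, -0.66190552, -0.14691715]), 'moment': array([-0.02624032,  0.03409838,  0.01026425]), 'finger_force': 0.0, 'grip_width': 0.085409436800511}
```

View pics/scene0.png

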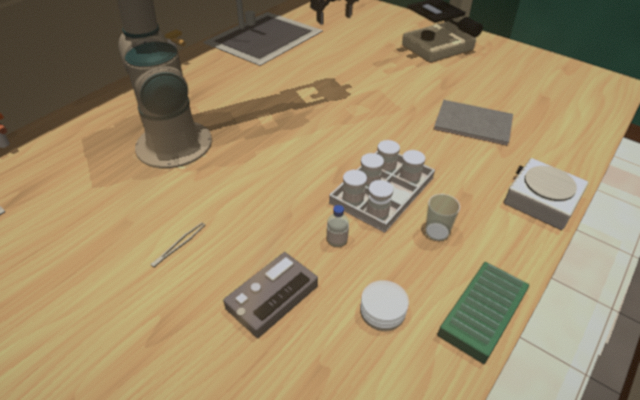

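View pics/top0.png

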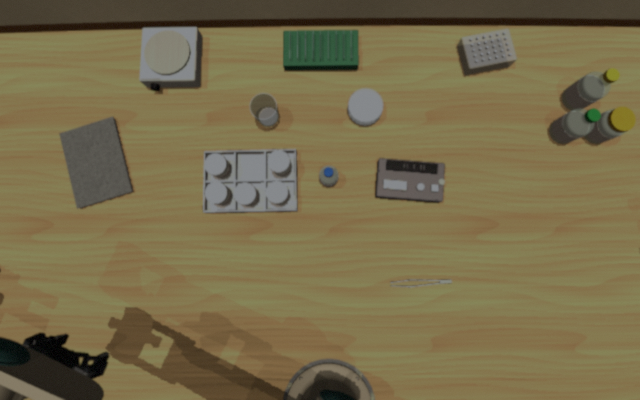

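The scene view shows the tray near (382,187) with five white lids, the counter near (271,293) with its bar key near (279,268), and the bottle at (338,228). The top view shows the tray at (250,181), the counter at (410,180) and the bar key at (395,185). I'll enlarge both to find the proud lid.

```bash
python3 - <<'E'
import cv2,numpy as np
s=cv2.imread("pics/scene0.png");t=cv2.imread("pics/top0.png")
f=lambda im,x,y,w,h,k:cv2.resize(im[y:y+h,x:x+w],None,fx=k,fy=k,interpolation=cv2.INTER_CUBIC)
cv2.imwrite("pics/c1.png",np.vstack([np.hstack([f(s,325,135,115,95,3.4),f(s,215,240,115,95,3.4)]),f(t,200,140,260,80,3)[:,:780]if 0 else cv2.resize(t[140:220,195:460],(782,240),interpolation=cv2.INTER_CUBIC)]))
E
```

```text
(no output)
```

View pics/c1.png

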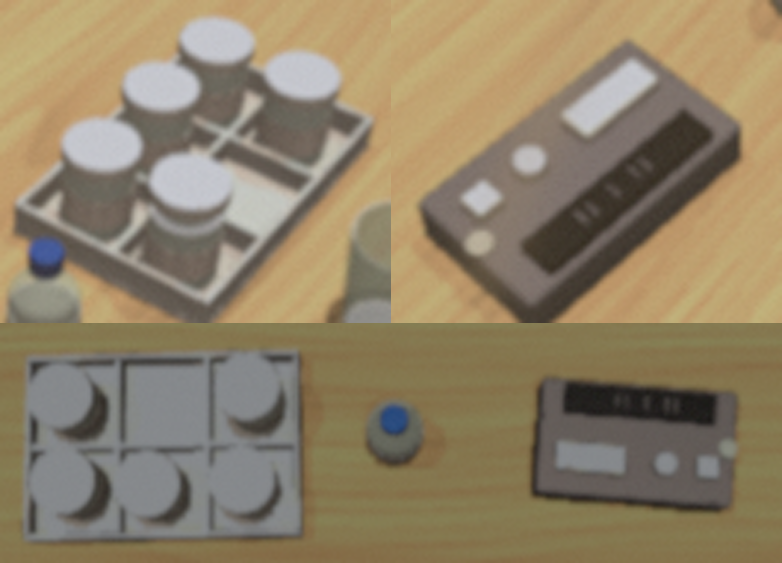

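Proud lid: the far, right-hand jar, at about top (279,161) and scene (381,189). Bar key centre is at about top (395,185) and scene (279,268). Now I'll mask both views and triangulate.

```bash
cat > h.py <<'E'
import numpy as np,cv2
from workcell import robot
def ray(n,uv):
    c=robot.camera_info(n);K=c["K"]
    p=cv2.undistortPoints(np.array([[uv]],float),K,np.array([c["k1"],0,0,0.]),)[0,0]
    d=c["T"][:3,:3]@np.array([p[0],-p[1],-1]);return c["T"][:3,3],d/np.linalg.norm(d)
def plane(n,uv,z):
    o,d=ray(n,uv);return o+d*(z-o[2])/d[2]
def tri(uv1,uv2):
    a,d=ray("scene",uv1);b,e=ray("top",uv2)
    s=np.linalg.lstsq(np.c_[d,-e],b-a,rcond=None)[0];p,q=a+s[0]*d,b+s[1]*e
    return (p+q)/2,np.linalg.norm(p-q)
E
python3 - <<'E'
from h import *
for n,(x0,x1,y0,y1) in (("scene",(220,440,135,335)),("top",(200,450,145,220))):
    im=cv2.imread(f"pics/{n}0.png");g=cv2.cvtColor(im,cv2.COLOR_BGR2HSV)
    for T in((165,178,190) if n=="scene" else (135,145,155)):
        m=((g[...,1]<40)&(g[...,2]>T)).astype(np.uint8);k=np.zeros_like(m);k[y0:y1,x0:x1]=m[y0:y1,x0:x1]
        N,l,s,c=cv2.connectedComponentsWithStats(k)
        print(n,T)
        for i in range(1,N):
            if s[i,4]>25:
                cs,_=cv2.findContours((l==i).astype(np.uint8),0,1);r=cv2.minAreaRect(cs[0])
                print(s[i],c[i].round(1),np.round(r[0],1),np.round(r[1],1),round(r[2],1))
E
```

```text
scene 165
[378 140  22  13 223] [388.4 146.1] [388.5 146. ] [12. 21.] 90.0
[401 150  24  14 241] [413.6 156.5] [412.5 156.5] [13. 23.] 90.0
[361 152  22  15 249] [371.8 159.6] [371.5 159. ] [21. 14.] 0.0
[395 163   7   8  27] [397.9 166. ] [398.1 166.8] [4.1 7.8] 15.9
[343 167  23  18 277] [354.4 176.9] [354.2 177.1] [16.  21.9] 73.3
[369 174  60  49 751] [393.  192.2] [392.5 187.3] [37.8 64.2] 41.8
[336 193   7   8  27] [339.5 196.6] [338.8 196.1] [5.4 7.1] 8.1
[355 195  14  15  44] [362.5 202. ] [361.8 202.2] [ 4.4 16.4] 39.8
[266 258  27  21 260] [278.8 268. ] [278.9 267.9] [ 9.7 27.8] 51.3
[ 361  281   47   39 1443] [384.6 300.1] [384. 300.] [38. 46.] 90.0
[251 283   9   8  58] [255.1 286.4] [255.  286.5] [7. 8.] 90.0
[236 294  11   9  63] [241.1 297.8] [241.  297.5] [7.8 7.8] 45.0
scene 178
[378 140  22  13 217] [388.4 146. ] [388.5 146. ] [12. 21.] 90.0
[402 150  23  14 231] [413.5 156.3] [413.  156.5] [13. 22.] 90.0
[361 153  22  14 236] [371.6 159.6] [371.5 159.5] [13. 21.] 90.0
[343 169  23  16 267] [354.4 176.9] [354.  176.5] [22. 15.] 0.0
[417 175  10  12  43] [421.7 179.9
[... 944 characters left out ...]
.1 297.7] [5.2 6.6] 53.1
top 135
[269 151  20  20 317] [277.9 160.5] [278.5 160.5] [19. 19.] 90.0
[205 154  20  20 300] [214.6 163.7] [214.5 163.5] [19. 19.] 0.0
[226 155   8  12  44] [230.7 158.9] [229.5 160.5] [11.  7.] 90.0
[239 155  26  26 629] [251.6 167.4] [251.5 167.5] [25. 25.] 90.0
[254 170  39  40 544] [272.7 191.4] [268.4 189.2] [31.8 45.5] 57.5
[206 176  20  35 388] [214.7 193.1] [214.8 194.2] [19.2 33.5] 14.0
[385 181  21   8 134] [394.9 184.2] [395.  184.2] [20.4  6.5] 4.8
[228 184  27  19 338] [243.1 192.7] [241. 193.] [18. 26.] 90.0
[285 195  10  13  63] [291.1 202.8] [291.5 202.7] [ 6.9 13.9] 30.3
[226 201   8   8  27] [230.7 205.9] [231. 206.] [4.2 9.9] 45.0
top 145
top 155
```

```bash
python3 - <<'E'
from h import *
print("lid",tri((381,188.7),(278.2,160.6)),plane("top",(278.2,160.6),.0875),plane("scene",(381,188.7),.0875))
print("bar",tri((278.8,268),(395,184.3)),plane("top",(395,184.3),.046),plane("scene",(278.8,268),.046))
print("jar_a",tri((371.6,159.6),(243.5,193)),tri((413.5,156.4),(214.6,163.7)))
for uv in((255.2,286.4),(241.1,297.7)):print(plane("scene",uv,.046))
from scipy.spatial.transform import Rotation as R
s=robot.state();M=R.from_rotvec(s["orientation"]).as_matrix();print(M.round(3),s["tcp_pos"])
E
```

```text
lid (array([0.60682885, 0.12199336, 0.08694949]), np.float64(0.0001101221067600168)) [0.60676125 0.12195886 0.0875    ] [0.60708122 0.12140759 0.0875    ]
bar (array([ 0.55330616, -0.16662365,  0.04647381]), np.float64(0.0006178681556136872)) [ 0.55359051 -0.16647078  0.046     ] [ 0.55282299 -0.16658458  0.046     ]
jar_a (array([0.52775443, 0.20627585, 0.07799982]), np.float64(0.0026651379783611258)) (array([0.60136976, 0.28001891, 0.07831674]), np.float64(0.0008780145641690708))
[ 0.54683998 -0.22942605  0.046     ]
[ 0.54395755 -0.26563581  0.046     ]
[[-0.929  0.369 -0.001]
 [ 0.369  0.929 -0.001]
 [ 0.    -0.001 -1.   ]] [0.19352454 0.48774272 0.23058555]
```

>>> send_rows([
  [[0,0,-0.3,-0.519,-0.188,0,0],[0,0,-0.3,-0.519,-0.188,0,0],[0,0,-0.3,-0.519,-0.188,0,0],[0,0,-0.3,-0.519,-0.188,0,0],[0,0,-0.3,-0.519,-0.188,0,0],[0,0,-0.3,-0.519,-0.188,0,0],[0,0,-0.3,-0.519,-0.188,0,0],[0,0,-0.3,-0.519,-0.188,0,0]],
])

```text
clock: 0.9
tcp_pos: [0.4863, 0.228, 0.231]
orientation: [-0.122, -3.139, -0.0]
wrist_force: [0.6, 0.3, -0.6]
grip_width: -0.0002
finger_force: 0.0
```

>>> send_rows([
  [[0,0,0,-0.12,-0.09,0,0],[0,0,0,-0.12,-0.09,0,0],[0,0,0,-0.12,-0.09,0,0],[0,0,0,-0.12,-0.09,0,0],[0,0,0,-0.12,-0.09,0,0],[0,0,0,-0.12,-0.09,0,0]],
])

```text
clock: 1.5
tcp_pos: [0.5973, 0.1314, 0.2312]
orientation: [-0.121, -3.139, -0.0]
wrist_force: [-0.2, 0.1, -1.0]
grip_width: -0.0002
finger_force: 0.0
```

>>> send_rows([
  [[0,0,0,-0.0105,-0.009,0,0],[0,0,0,-0.0105,-0.009,0.03,0],[0,0,0,-0.0105,-0.009,0.06,0],[0,0,0,-0.0105,-0.009,0.09,0],[0,0,0,-0.0105,-0.009,0.11,0],[0,0,0,-0.0105,-0.009,0.116,0],[0,0,0,-0.0105,-0.009,0.116,0],[0,0,0,-0.0105,-0.009,0.116,0]],
])

```text
clock: 2.3
tcp_pos: [0.6084, 0.1212, 0.1171]
orientation: [0.121, 3.137, 0.001]
wrist_force: [-0.6, 0.9, 0.1]
grip_width: -0.0001
finger_force: 0.0
```

```bash
python3 - <<'E'
from h import *
s=robot.capture("scene");t=robot.capture("top");cv2.imwrite("pics/s1.png",s)
f=lambda im:cv2.resize(im,(390,390),interpolation=cv2.INTER_CUBIC)
cv2.imwrite("pics/c2.png",np.hstack([f(s[120:240,325:445]),f(t[120:220,215:315])]))
print(robot.state()["tcp_pos"])
E
```

```text
[0.6084165  0.12113335 0.11728533]
```

View pics/c2.png

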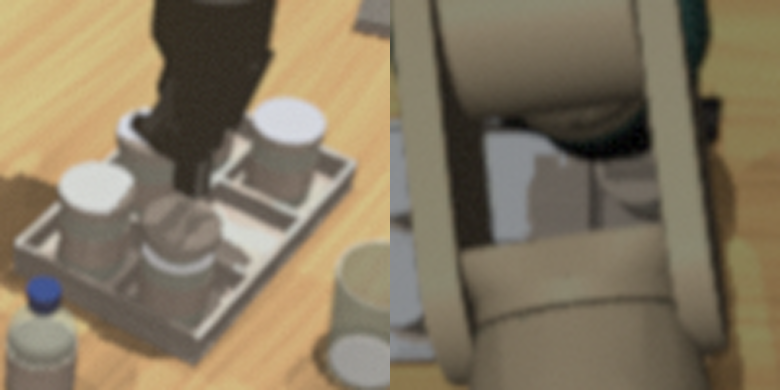

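In the crop, the fingertips (scene about (385,180)) hang over the proud lid (scene about (381,189)) and are clear of the other lids. Next I'll descend in small steps while watching the force.

>>> send_rows([
  [[0,0,0,0.001,0,0.012,0],[0,0,0,0.001,0,0.022,0],[0,0,0,0.001,0,0.026,0],[0,0,0,0.001,0,0.028,0],[0,0,0,0.001,0,0.03,0],[0,0,0,0.001,0,0.032,0],[0,0,0,0.001,0,0.034,0],[0,0,0,0.001,0,0.034,0]],
])

```text
clock: 3.2
tcp_pos: [0.6067, 0.1211, 0.0819]
orientation: [0.122, 3.139, 0.0]
wrist_force: [-1.8, -0.0, 5.3]
grip_width: -0.0
finger_force: 1.8
```

>>> send_rows([
  [[0,0,0,0,0,0.001,0],[0,0,0,0,0,0.002,0],[0,0,0,0,0,0.003,0],[0,0,0,0,0,0.003,0],[0,0,0,0,0,0.003,0]],
])

```text
clock: 3.7
tcp_pos: [0.6067, 0.121, 0.0786]
orientation: [0.122, 3.139, 0.0]
wrist_force: [-3.0, -0.6, 5.2]
grip_width: 0.0001
finger_force: 2.4
```

>>> send_rows([
  [[0,0,0,0,0,0.0005,0],[0,0,0,0,0,0.001,0],[0,0,0,0,0,0.001,0],[0,0,0,0,0,0.001,0]],
])

```text
clock: 4.1
tcp_pos: [0.6066, 0.121, 0.0773]
orientation: [-0.122, -3.139, -0.0]
wrist_force: [-3.4, -0.2, 5.2]
grip_width: 0.0002
finger_force: 2.5
```

>>> send_rows([
  [[0,0,0,0,0,0.0005,0],[0,0,0,0,0,0.001,0],[0,0,0,0,0,0.001,0],[0,0,0,0,0,0.001,0]],
])

```text
clock: 4.5
tcp_pos: [0.6069, 0.1211, 0.0773]
orientation: [0.122, 3.138, 0.0]
wrist_force: [-4.3, -1.0, 8.8]
grip_width: -0.0001
finger_force: 4.6
```

>>> send_rows([
  [[0,0,0,0,0,0.0005,0],[0,0,0,0,0,0.001,0],[0,0,0,0,0,0.001,0]],
])

```text
clock: 4.8
tcp_pos: [0.6073, 0.1211, 0.0774]
orientation: [0.122, 3.137, 0.001]
wrist_force: [-5.7, -1.5, 14.0]
grip_width: -0.0
finger_force: 6.7
```

Hard stop at z ≈ 0.077, with force rising and no further travel. I'll retract straight up.

>>> send_rows([
  [[0,0,0,0,0,-0.003,0],[0,0,0,0,0,-0.015,0],[0,0,0,0,0,-0.045,0],[0,0,0,0,0,-0.09,0],[0,0,0,0,0,-0.12,0],[0,0,0,0,0,-0.12,0]],
])

```text
clock: 5.4
tcp_pos: [0.6086, 0.1213, 0.2018]
orientation: [0.122, 3.129, 0.003]
wrist_force: [0.4, 0.8, 0.2]
grip_width: 0.0
finger_force: 0.0
```

>>> send_rows([
  [[0,0,0,0.033,-0.291,0,0],[0,0,0,0.033,-0.291,0,0],[0,0,0,0.033,-0.291,0,0],[0,0,0,0.033,-0.291,0,0],[0,0,0,0.033,-0.291,0,0],[0,0,0,0.033,-0.291,0,0],[0,0,0,0.033,-0.291,0,0],[0,0,0,0.033,-0.291,0,0]],
])

```text
clock: 6.2
tcp_pos: [0.5507, -0.1671, 0.1945]
orientation: [-0.125, -3.138, -0.001]
wrist_force: [-0.3, -0.6, -0.3]
grip_width: 0.0002
finger_force: 0.0
```

```bash
python3 - <<'E'
from h import *
s=robot.capture("scene");t=robot.capture("top")
f=lambda im:cv2.resize(im,(390,390),interpolation=cv2.INTER_CUBIC)
cv2.imwrite("pics/c3.png",np.hstack([f(s[120:240,325:445]),f(t[130:230,200:300])]))
print(robot.state())
E
```

```text
{'clock': 6.3, 'q': array([-3.56116590e-01,  2.08066876e-01,  1.30315658e+00,  4.45898219e-04,
        1.63113415e+00, -1.85007864e+00]), 'qd': array([ 0.01622832, -0.00327811, -0.00272138, -0.0012677 ,  0.00129476,
       -0.00093055]), 'effort': array([-1.00191448e+00, -4.40491927e+01, -3.57490897e+01, -4.60299721e-02,
       -3.74622003e-03,  3.60270815e-04]), 'tcp_pos': array([ 0.55121684, -0.16553598,  0.19482029]), 'orientation': array([-1.20596807e-01, -3.13868888e+00, -1.03932744e-03]), 'wrist_force': array([ 0.29887147,  0.7339481 , -0.57215694]), 'moment': array([ 0.04137473,  0.00503477, -0.02179178]), 'finger_force': 0.0, 'grip_width': 0.0004374518953270243}
```

View pics/c3.png

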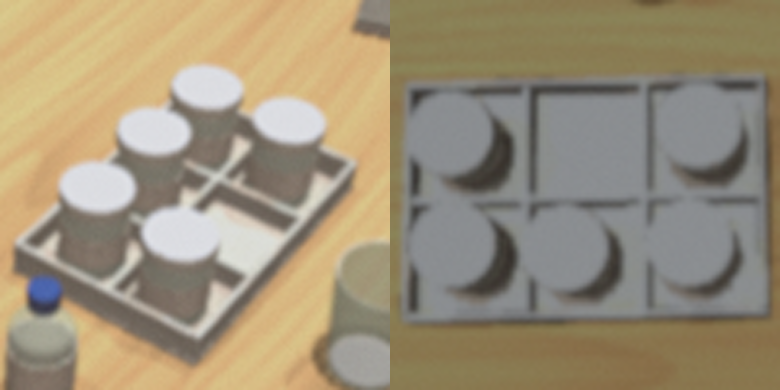

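The lid of the formerly proud jar (crop (180,235)) now sits flush like the others, with no gap and the jar in place. Next is the bar key.

>>> send_rows([
  [[0,0,0,-0.002,-0.001,0.03,0],[0,0,0,-0.002,-0.001,0.07,0],[0,0,0,-0.002,-0.001,0.11,0],[0,0,0,-0.002,-0.001,0.13,0],[0,0,0,-0.002,-0.001,0.138,0],[0,0,0,-0.002,-0.001,0.14,0],[0,0,0,-0.002,-0.001,0.14,0]],
])

```text
clock: 7.0
tcp_pos: [0.5539, -0.1673, 0.0566]
orientation: [0.121, 3.137, -0.001]
wrist_force: [-0.5, -0.1, 0.5]
grip_width: -0.0
finger_force: 0.0
```

```bash
python3 - <<'E'
from h import *
s=robot.capture("scene");t=robot.capture("top")
f=lambda im:cv2.resize(im,(390,390),interpolation=cv2.INTER_CUBIC)
cv2.imwrite("pics/c4.png",np.hstack([f(s[230:330,220:320]),f(t[130:230,360:460])]))
print(robot.state()["tcp_pos"],robot.state()["wrist_force"])
E
```

```text
[ 0.55405177 -0.16775549  0.0571515 ] [-0.47742417 -0.38103357 -0.12022986]
```

View pics/c4.png

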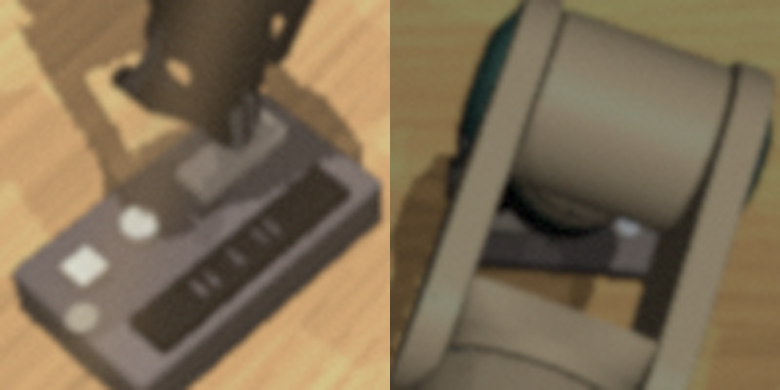

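The tips (crop (240,140)) hang over the middle of the bar key, away from the round key at (137,222). Pressing now.

>>> send_rows([
  [[0,0,0,0,0,0.005,0],[0,0,0,0,0,0.009,0],[0,0,0,0,0,0.012,0],[0,0,0,0,0,0.014,0],[0,0,0,0,0,0.016,0],[0,0,0,0,0,0.016,0]],
])

```text
clock: 7.7
tcp_pos: [0.5532, -0.1678, 0.04]
orientation: [0.122, 3.139, -0.0]
wrist_force: [-2.7, 0.3, 7.2]
grip_width: -0.0004
finger_force: 3.2
```

>>> send_rows([
  [[0,0,0,0,0,0.0005,0],[0,0,0,0,0,0.001,0],[0,0,0,0,0,0.001,0]],
])

```text
clock: 8.0
tcp_pos: [0.5533, -0.1678, 0.0399]
orientation: [0.122, 3.138, -0.0]
wrist_force: [-5.6, 1.5, 11.2]
grip_width: -0.0004
finger_force: 5.8
```

>>> send_rows([
  [[0,0,0,0,0,0.0005,0],[0,0,0,0,0,0.001,0],[0,0,0,0,0,0.001,0]],
])

```text
clock: 8.3
tcp_pos: [0.5533, -0.1678, 0.0398]
orientation: [0.122, 3.138, -0.001]
wrist_force: [-7.8, 3.2, 16.9]
grip_width: -0.0002
finger_force: 8.6
```

The key is at its bottom stop (z 0.040, 17 N). I'll release it and retract.

>>> send_rows([
  [[0,0,0,0,0,-0.003,0],[0,0,0,0,0,-0.015,0],[0,0,0,0,0,-0.045,0],[0,0,0,0,0,-0.09,0],[0,0,0,0,0,-0.14,0],[0,0,0,0,0,-0.18,0],[0,0,0,0,0,-0.18,0],[0,0,0,0,0,-0.18,0]],
])

```text
clock: 9.1
tcp_pos: [0.5532, -0.1678, 0.2182]
orientation: [0.122, 3.138, -0.001]
wrist_force: [-0.3, 0.3, -0.4]
grip_width: -0.0004
finger_force: 0.0
```

```bash
python3 - <<'E'
from h import *
s=robot.capture("scene");cv2.imwrite("pics/s5.png",cv2.resize(s[120:345,150:510],(800,500),interpolation=cv2.INTER_CUBIC))
print(robot.state()["tcp_pos"],robot.state()["wrist_force"])
E
```

```text
[ 0.5525918  -0.16758113  0.21639337] [-0.19841713 -0.17877376 -1.34258245]
```

View pics/s5.png

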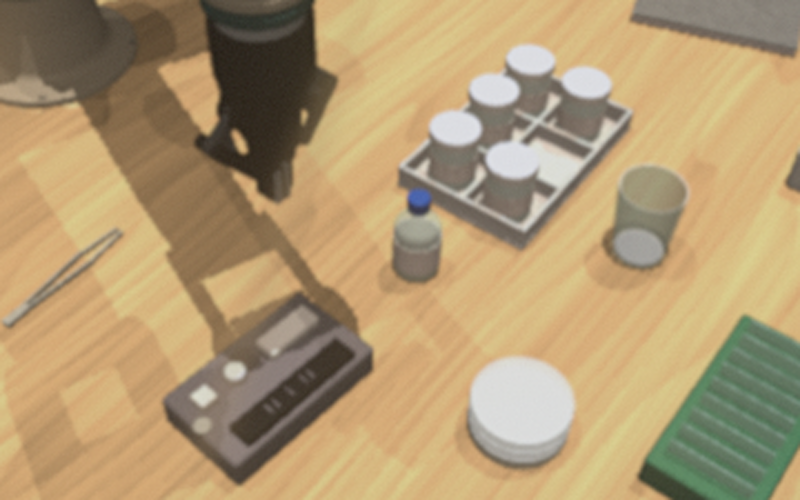

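The lid is home (crop (512,160)), the bar key is back up (288,328), nothing else has moved, and the hand is clear.

```bash
python3 -c "
from workcell import robot
print(robot.sign_off())"
```

```text
the job is handed in; nothing more can be done
None
```

The proud lid is pressed fully home, the bar key was pressed to its stop once and came back up, nothing else was seen to move, the hand is clear, and the job is handed in after about 9 s of the 48 s limit.

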